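Clamp a steel tube in the quick-release vise

TASK

Clamp the square metal tube that stands in the blue vise: press the orange release paddle down, slide the moving jaw up against the tube so that the tube is pushed against the fixed jaw, and let the paddle spring up again. Then swing the red-balled screw handle over to its other side as far as it goes, so that the tube is held tight, and take the hand away. Leave the other things on the table alone.

Things in the scene. Friction and masses are not known exactly. Their poses are not given: they have to be found in the camera images.
- jaw (a joint): slide of the blue vise's moving jaw, in m: 0 = fully open, grows as it closes. Reads 0.120 when the jaw just touches the tube (50 mm thick) and the tube touches the fixed jaw; up to 1 mm less if the handle starts a little turned, some mm more once the sprung face is pressed in. Slides freely (about 3 N) while the paddle is pressed, else locked.
- paddle (a point): orange paddle on the robot's side of the moving jaw, pressed from above: a trough 54 mm wide (x) and 54 mm long along the slide (y) between two lips 13 mm high. The point: centre of the trough's floor, 74 mm (up to 4 more) above the table when up. x: across the vise, away from the robot; y: the direction in which the jaw closes; z: up. It travels with the jaw.
- lever (a joint): paddle lever, in rad: about 0 (-0.05 to 0.02) = up, jaw locked against some 30 N; grows as the paddle is pressed, 0.1 rad = 8.5 mm down at the paddle's centre. The jaw is fully free from 0.06; stop at 0.2 (17 mm). Needs 10 to 15 N; 10 to 14 mm down is right. Springs up by itself.
- hub (a point): point on the screw's axis at the handle, at the moving jaw's outer end, 52 mm above the table; 60 mm behind the paddle (y) and 49 mm farther across (x), travels with the jaw. Axes as for the paddle; y is the screw's axis. Shut fingers, tips 36 mm above this point, push the handle over in one level move along +x, from 85 mm before the hub until their front is 20 mm past it.
- screw (a joint): fast-thread screw's handle, in rad: 10 mm steel rod square to the screw's axis, ending in a 20 mm red ball centred 75 mm from the axis. At 0 it leans 32 degrees from upright towards the hub's -x; grows as it swings over the top towards +x; stop at 1.12 (32 degrees to +x). Takes 0.5 N m or less (8 to 15 N), stays where left. All the way drives the moving face 7 mm forward.
- face: steel face plate (100 mm wide, 12 mm thick, 45 mm high) of the moving jaw, sprung 4 N per mm; origin in the plane of its clamping surface, at bed height (25 mm above the table), mid-width; y points at the fixed jaw.
- tube: the work: stub of bright square tube, 50 x 50 mm section, 90 mm long, 4 mm wall, 0.4 kg, lying across the vise's bed between the jaws, bore along its x. Origin at the centre of its underside, on the bed. It starts 2 to 10 mm from the fixed jaw and is pushed there by the moving jaw.
Not all that is in view belongs to the job. What is shaped like the tube but green or purple is not meant.

How it is judged:
On the way, in this order (a step that is already met when the one before it is completed fails the run):
1. with the paddle pressed and the handle not yet turned, the jaw is slid up to the tube (value of joint lever above 0.04 rad and value of joint jaw above 0.114 m and value of joint screw below 0.4 rad), for 0.05 s.
2. the paddle is let up with the jaw still at the tube and the handle not yet turned (value of joint lever below 0.03 rad and value of joint jaw above 0.114 m and value of joint screw below 0.4 rad), for 0.1 s.
At the end, for the whole second after the job is handed in: The handle is swung over to its far side (past 0.9 of 1.12 rad), the paddle is up, the jaw stands at the tube (slide past 0.112 m) and its face presses the tube with more than 8 N; the tube is level within 8 degrees and at rest (value of joint screw above 0.9 rad and contact force between face and tube above 8 N and value of joint jaw above 0.112 m and value of joint lever below 0.03 rad and angle between tube's own z axis and vertical below 0.15 rad and linear speed of tube below 0.01 m/s); the robot touches nothing.
It fails at once if a bystander is moved by more than 30 mm (distance of any of offcut, hammer, tin, small_vise from where it was at the start of the episode above 0.03 m).
It also fails if it takes over 35 s, if anything falls off the work surface, if the arm or the gripper's body presses on something with over 40 N, if the wrist force passes 120 N, or if a joint passes its speed limit or range.

ROBOT

A 6-joint arm with a two-finger parallel gripper is mounted at the origin on the work surface. World frame = base frame: x ahead of the robot, y to its left, z up, the work surface at z = 0. Lengths are in m, angles in rad, forces in N, time in s.
With the tool pointing down it reaches from about 0.375 to 0.9 m from the base axis. Payload 3.1 kg.
Tool frame: the origin (TCP) lies at the centre of the arm's flange, where the gripper is bolted on; the fingertips stand 173 mm ahead of it and the grasp point (between the pads) lies 155 mm ahead of it; z points along the fingers, y is the line along which they close (so a half turn about z gives the same grasp; the last joint's range is limited). The gripper opens to 85 mm and grips with 20 to 120 N. Pads are 22 mm wide; open, the fingers measure 114 mm over their backs; the gripper's body (76 mm by 85 mm) begins 54 mm behind the grasp point. The pads swing forward as they close: fully open they stand 13 mm farther back than shut.
Start: joints at [-1.506, 0.527, 1.433, -0, 1.181, -0.178], TCP at [0.15, -0.607, 0.405] pointing down, gripper open.
Joint ranges: [-3.08, 3.08], [-0.75, 2.2], [0.22, 2.44], [-1.43, 4.57], [0, 2.65], [-2.85, 2.85]. Speed limits (rad/s): [2.79, 2.79, 3.14, 3.14, 3.14, 3.14].

INTERFACE

Orientations are given as a unit quaternion [x, y, z, w].
In Python, from station import * gives the robot as it stands.
- The arm moves only by the shell command python3 -m jog 'ROWS' [OPENING] [FORCE]. ROWS is a JSON object of lists of equal length, an entry for each row: "linear": the shift along the world's x, y, z in mm, a list of three; "turn": the turn about the world's z in units of 5 degrees (1.0 is 5 degrees). A call has 1 to 12 rows; each row shifts and turns the commanded pose from where the row before left it; what a row does not reach is not made up. A row lasts 1/8 s, in which the tool goes at most 62.5 mm and 10.7 degrees, less where a joint would pass 70% of its speed; a pose out of reach is approached as far as the arm can. A call is refused whole if a number of a shift passes 62.5 or a number of a turn 1, either way. A call with a gripper value outside its range is refused whole. OPENING is the opening, from 0 (shut) to 1 (fully open), set as the call begins (- or left out, the last holds). The fingers move at their own pace and stop on an object; FORCE is the grip in N (left out, the last holds). Time passes only in rows, so rows that do not move let the fingers close. It gives the time, the measured TCP pose, the force, the opening and the grip force at its end, in the units of the state.
- sense(): the state, without advancing time (a new reading comes with each control period).
- snapshot(name): name is "side" or "top" or "wrist"; returns the picture (480x640x3 uint8, red, green, blue); there is no depth.
- get_calibration(name): a dict with "fx", "fy", "cx", "cy" (pixels), "world_to_cam" (4x4, takes a point from world to camera coordinates). Camera axes: x right, y down, z forward; pixel columns grow to the right and rows downward; lengths in m; the calibration is good to about 2 mm. A picture is of the moment at which its call begins: read the wrist's pose just before it. get_calibration takes no time and is no camera call; for the wrist camera it gives the pose at the moment of the call.
- sign_off(): hands the job in; it is judged then, once.
The state is a dict: "t": time; "q": joint angles; "qd": joint speeds; "tau": joint torques, N m; "tcp_pos": TCP position; "tool_rot": TCP orientation; "force": force on the tool from outside, world axes, zero at the start; "ft_torque": the same for the moment, N m; "finger_gap": opening from 0.0 (shut) to 1.0 (fully open); "gripper_force": force on a finger pad.
Only numpy, scipy, OpenCV 4.12 (cv2) and the standard library are available. Lean on these libraries where they do the work, as an engineer would, in place of code of your own. Each camera call takes 0.05 s, during which the arm holds its last target. There are 200 camera calls.

## Working session

There is one attempt and no reset: what is moved stays moved. The work goes in short steps, Python scripts to look and compute and a shell command to move; the robot and the scene stay as the last step left them, time stands still between calls to the robot, and variables do not carry over. Pictures are saved under pics/ and viewed, at most 10 in all, crops included, and the job is handed in when it is done.

```bash
mkdir -p pics; cat > h.py <<'E'
from station import *
import numpy as np, cv2
def P(name):
    c=get_calibration(name); K=np.array([[c['fx'],0,c['cx']],[0,c['fy'],c['cy']],[0,0,1]]); return K,np.array(c['world_to_cam'])
def save(name,f):
    c=P(name); im=snapshot(name); cv2.imwrite('pics/'+f,im[:,:,::-1]); np.savez('pics/'+f+'.npz',K=c[0],T=c[1]); return im
def tri(views):  # [(K,T,(u,v))]
    A=[]
    for K,T,(u,v) in views:
        M=K@T[:3]; A+= [u*M[2]-M[0], v*M[2]-M[1]]
    X=np.linalg.svd(np.array(A))[2][-1]; return X[:3]/X[3]
def onz(K,T,uv,z):
    R=T[:3,:3];c=-R.T@T[:3,3];d=R.T@np.linalg.inv(K)@[uv[0],uv[1],1]; return c+d*(z-c[2])/d[2]
def ld(f):
    d=np.load('pics/'+f+'.npz'); return d['K'],d['T']
def proj(f,X):
    K,T=ld(f); p=K@(T[:3]@np.append(X,1)); return p[:2]/p[2]
E
python3 - <<'E'
from h import *
save('top','top1.png');save('side','side1.png');save('wrist','w1.png')
s=sense();print(s['t'],s['tcp_pos'],s['tool_rot'],s['finger_gap'],s['force'])
for n in('top','side','wrist'):
    T=P(n)[1]; print(n,-T[:3,:3].T@T[:3,3],T[2,:3])
E
```

```text
0.15 [ 0.15028303 -0.60639933  0.40392867] [ 9.92639612e-01  1.21102684e-01  4.42422112e-05 -8.59331741e-04] 0.9972496476026421 [ 0.06337914 -0.30512352  0.79965415]
top [0.45735889 0.09900227 0.92924869] [ 0.09041194 -0.00651945 -0.99588311]
side [-0.14287766  0.72986469  0.76052606] [ 0.58688705 -0.55373876 -0.59070887]
wrist [ 0.22849474 -0.58728994  0.37326368] [-0.30115276 -0.07398947 -0.9507011 ]
```

View pics/top1.png

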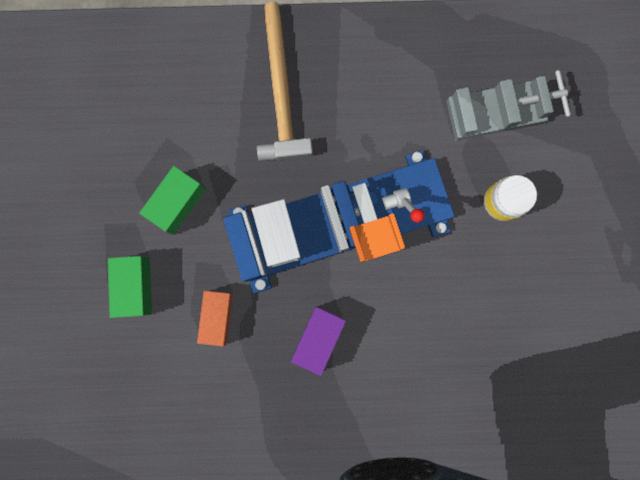

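View pics/side1.png

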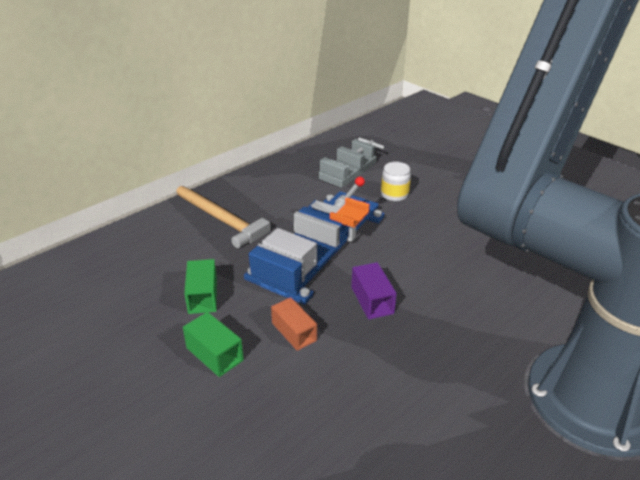

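The top view shows the vise with its fixed jaw at left (250,235), the tube at (275,233), the paddle at (377,238), the ball at (417,215) and the hub near (395,200). The side view shows the paddle at (350,211) and the ball at (360,182). I'll zoom in on both.

```bash
python3 - <<'E'
from h import *
t=cv2.imread('pics/top1.png');s=cv2.imread('pics/side1.png')
a=cv2.resize(t[140:300,220:460],(800,533),interpolation=cv2.INTER_CUBIC)
cv2.imwrite('pics/c1.png',a)
b=cv2.resize(s[165:305,240:400],(640,560),interpolation=cv2.INTER_CUBIC)
cv2.imwrite('pics/c2.png',b)
for n,im in(('top',t),('side',s)):
    h=cv2.cvtColor(im,cv2.COLOR_BGR2HSV)
    for nm,lo,hi in(('or',(7,200,120),(16,255,255)),('red',(0,200,90),(3,255,255))):
        m=cv2.inRange(h,lo,hi);k,l,st,c=cv2.connectedComponentsWithStats(m)
        for i in range(1,k):
            if st[i,4]>25:
                r=cv2.minAreaRect(np.argwhere(l==i)[:,::-1].astype(np.float32));print(n,nm,st[i],c[i],cv2.boxPoints(r).round(1).tolist())
E
```

```text
top red [411 209  13  13  85] [417.38823529 214.63529412] [[409.0, 215.0], [417.0, 207.0], [425.0, 215.0], [417.0, 223.0]]
```

View pics/c1.png

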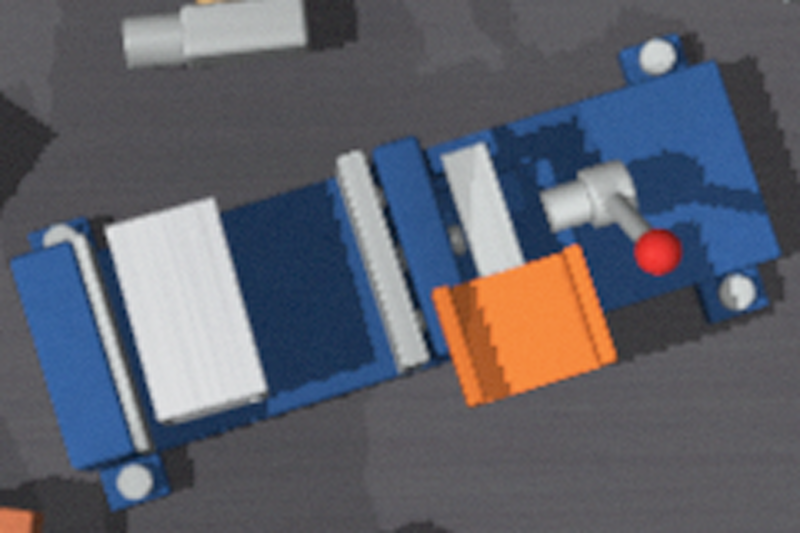

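View pics/c2.png

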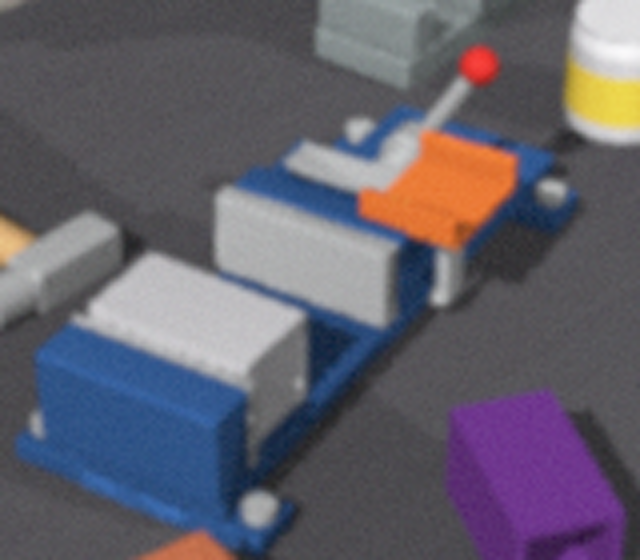

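The top crop shows the paddle's lip-top corners at (434,288), (474,406), (577,245) and (616,361). In the side crop the same corners are at about (361,190), (460,222), (427,131) and (517,154).

```bash
python3 - <<'E'
from h import *
t=ld('top1.png');s=ld('side1.png')
A=lambda p:(p[0]*.3+220,p[1]*.3+140)
B=lambda p:(p[0]/4+240,p[1]/4+165)
pr={'Ffar':((434,288),(361,190)),'Fnear':((474,406),(460,222)),'Bfar':((577,245),(427,131)),'Bnear':((616,361),(517,154)),'ball':((658,253),(481,65)),
'tube_a':((106,226),(153,254)),'tube_b':((215,198),None)}
X={}
for k,(a,b) in pr.items():
    if b is None: continue
    X[k]=tri([t+(A(a),),s+(B(b),)]);print(k,X[k].round(4))
c=sum(X[k] for k in('Ffar','Fnear','Bfar','Bnear'))/4;print('c',c)
for z in(.087,.089):
    q=[onz(*t,A(pr[k][0]),z) for k in('Ffar','Fnear','Bfar','Bnear')]
    print(z,np.round(q,4).tolist(),sum(q)/4,[np.linalg.norm(q[i]-q[j]).round(4) for i,j in((0,1),(2,3),(0,2),(1,3))])
    d=(q[0]+q[1]-q[2]-q[3]); e=q[0]-q[1]+q[2]-q[3];print('yaw from y',np.degrees(np.arctan2(-d[0],d[1])),np.degrees(np.arctan2(e[1],e[0])))
# long bed edges, jaw edges
L=[onz(*t,A(p),z) for p,z in(((715,62),.025),((779,255),.025),((12,258),.075),((80,468),.075),((135,480),.03),((738,290),.03),((60,238),.03),((656,55),.03),((106,226),.075),((159,421),.075),((266,394),.075),((215,198),.075),((345,155),.07),((408,370),.07))]
f=lambda i,j:(np.degrees(np.arctan2(L[j][1]-L[i][1],L[j][0]-L[i][0])).round(2),np.linalg.norm(L[i]-L[j]).round(4))
for i,j in((1,0),(3,2),(4,5),(6,7),(9,8),(10,11),(13,12)):print(i,j,f(i,j))
E
```

```text
Ffar [0.5576 0.0419 0.088 ]
Fnear [0.5051 0.026  0.0882]
Bfar [ 0.5751 -0.022   0.0861]
Bnear [ 0.5237 -0.0356  0.0909]
ball [ 0.5667 -0.0516  0.1172]
tube_a [0.5766 0.1744 0.1067]
c [0.54039126 0.00259739 0.08828312]
0.087 [[0.557, 0.0411, 0.087], [0.5046, 0.0254, 0.087], [0.5743, -0.0225, 0.087], [0.5226, -0.0376, 0.087]] [0.53960936 0.00161026 0.087     ] [np.float64(0.0547), np.float64(0.0539), np.float64(0.066), np.float64(0.0655)]
yaw from y 15.621300262807171 16.49151613375921
0.089 [[0.5567, 0.0413, 0.089], [0.5045, 0.0255, 0.089], [0.574, -0.0222, 0.089], [0.5224, -0.0372, 0.089]] [0.53941405 0.00184153 0.089     ] [np.float64(0.0546), np.float64(0.0537), np.float64(0.0658), np.float64(0.0653)]
yaw from y 15.621300262807187 16.491516133759205
1 0 (np.float64(15.51), np.float64(0.0972))
3 2 (np.float64(16.96), np.float64(0.0986))
4 5 (np.float64(-74.08), np.float64(0.296))
6 7 (np.float64(-74.27), np.float64(0.2952))
9 8 (np.float64(14.01), np.float64(0.0905))
10 11 (np.float64(13.11), np.float64(0.0908))
13 12 (np.float64(14.48), np.float64(0.1012))
```

```bash
python3 -m jog '{"linear":[[32,51,0],[32,51,0],[32,51,0],[32,51,0],[32,51,-12],[32,51,-12],[32,51,-12],[32,51,-12],[32,51,-12],[32,51,-12],[32,51,-12],[32,51,-12]],"turn":[0.4,0,0,0,0,0,0,0,0,0,0,0]}' 0 20
python3 -m jog '{"linear":[[2,1,0],[1,1,0],[0,0,0]],"turn":[0,0,0]}'
python3 - <<'E'
from h import *
save('wrist','w2.png');s=sense();print(s['t'],s['tcp_pos'],s['tool_rot'],s['finger_gap'],s['force'],s['q'])
t=ld('top1.png');A=lambda p:(p[0]*.3+220,p[1]*.3+140)
a=np.radians(15.8);y=np.array([-np.sin(a),np.cos(a),0])
for nm,ps,z in(('fixed',((95,228),(152,448)),.07),('tubeF',((106,226),(159,421)),.075),('tubeB',((215,198),(266,394)),.075),('face',((336,160),(402,372)),.07)):
    print(nm,[float(y@onz(*t,A(p),z)).__round__(4) for p in ps])
E
```

```text
t: 1.65
tcp_pos: [0.5352, 0.0072, 0.3082]
tool_rot: [0.99, 0.139, 0.0, 0.0]
force: [1.4, -0.7, 0.6]
finger_gap: -0.0
gripper_force: 0.0
t: 2.02
tcp_pos: [0.5368, 0.0063, 0.3089]
tool_rot: [0.99, 0.138, -0.0, 0.0]
force: [-0.7, 0.2, 0.1]
finger_gap: 0.001
gripper_force: 0.0
2.075 [0.53680863 0.00605635 0.30896389] [ 9.90526059e-01  1.37324846e-01 -1.08385136e-04  4.42035067e-05] 0.0009642672153651354 [ 0.75051546  0.15875818 -0.1340057 ] [-1.96948804e-01  5.47314795e-01  1.74339935e+00 -2.05736354e-04
  8.51054215e-01  1.09846282e+00]
fixed [0.0235, 0.0278]
tubeF [0.0182, 0.0211]
tubeB [-0.032, -0.0277]
face [-0.0892, -0.0886]
```

View pics/w2.png

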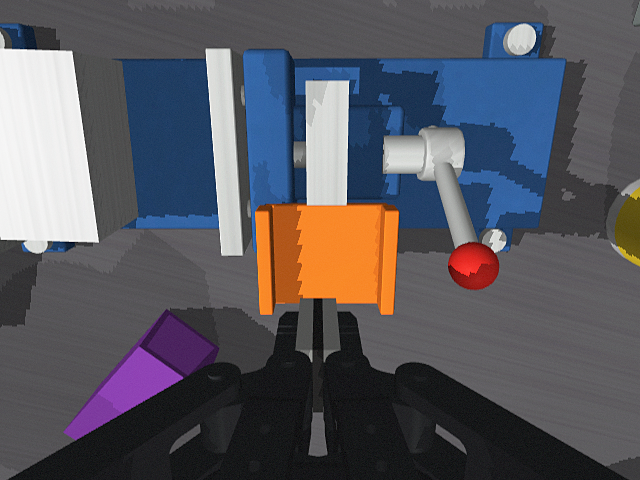

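The wrist view confirms the alignment. The lip-top corners are at (257,206), (398,206), (262,314) and (393,314), the ball is at (473,266) and the hub boss is at (443,153).

```bash
python3 - <<'E'
from h import *
w=ld('w2.png');t=ld('top1.png');A=lambda p:(p[0]*.3+220,p[1]*.3+140)
a=np.radians(15.8);y=np.array([-np.sin(a),np.cos(a),0]);x=np.array([np.cos(a),np.sin(a),0])
W=[(257,206),(398,206),(262,314),(393,314),(473,266)];TT=[(434,288),(577,245),(474,406),(616,361),(658,253)]
q=[tri([w+(p,),t+(A(r),)]) for p,r in zip(W,TT)]
q2=[onz(*w,p,.088) for p in W[:4]]
print(np.round(q,4),np.mean(q[:4],0),np.mean(q2,0))
c=np.mean(q2,0); s=sense()
print('yaw',[np.degrees(np.arctan2(-(q2[i]-q2[i+1])[0],(q2[i]-q2[i+1])[1])) for i in(0,2)])
d=s['tcp_pos']-c;print('tool rel. paddle in vise xyz',x@d,y@d,s['tcp_pos'][2]-.173-.075)
print('ball rel paddle (expect 9,-60)',x@(q[4]-c),y@(q[4]-c))
E
```

```text
[[ 0.5583  0.0413  0.0782]
 [ 0.5765 -0.0249  0.0719]
 [ 0.5048  0.0256  0.0839]
 [ 0.523  -0.0386  0.083 ]
 [ 0.567  -0.0541  0.1112]] [0.54065315 0.00085332 0.0792732 ] [0.54348302 0.00244676 0.088     ]
yaw [np.float64(15.911728994575606), np.float64(15.902934875078069)]
tool rel. paddle in vise xyz -0.005439400831999875 0.005290512753601739 0.06096389407357873
ball rel paddle (expect 9,-60) 0.007214301751756633 -0.06078392437705043
```

```bash
python3 -m jog '{"linear":[[4,1,-25],[0,0,-20],[0,0,-8],[0,0,0]],"turn":[0,0,0,0]}'
python3 -m jog '{"linear":[[0,0,-4],[0,0,-4],[0,0,-4],[0,0,0]],"turn":[0,0,0,0]}'
```

```text
t: 2.58
tcp_pos: [0.541, 0.0076, 0.2556]
tool_rot: [0.99, 0.138, -0.0, -0.0]
force: [-0.2, -0.2, -0.1]
finger_gap: 0.002
gripper_force: 0.0
t: 3.08
tcp_pos: [0.5415, 0.0082, 0.2452]
tool_rot: [0.99, 0.139, 0.001, 0.0]
force: [-3.1, -1.3, 11.8]
finger_gap: 0.003
gripper_force: 5.9
```

```bash
python3 -m jog '{"linear":[[0,0,-3],[0,0,-3],[0,0,-2],[0,0,0]],"turn":[0,0,0,0]}'
```

```text
t: 3.58
tcp_pos: [0.5416, 0.0083, 0.2377]
tool_rot: [0.99, 0.139, 0.001, 0.001]
force: [-2.0, 0.1, 13.1]
finger_gap: -0.0
gripper_force: 6.8
```

```bash
python3 -m jog '{"linear":[[-1.6,5.8,0],[-1.6,5.8,0],[-1.6,5.8,0],[-1.6,5.8,0],[0,0,0]],"turn":[0,0,0,0,0]}'
python3 -m jog '{"linear":[[-1.6,5.8,0],[-1.6,5.8,0],[-1.6,5.8,0],[-1.6,5.8,0],[-1.6,5.8,0],[0,0,0]],"turn":[0,0,0,0,0,0]}'
```

```text
t: 4.2
tcp_pos: [0.5349, 0.0317, 0.2377]
tool_rot: [0.99, 0.139, 0.001, 0.0]
force: [-2.8, -0.0, 12.9]
finger_gap: 0.001
gripper_force: 6.8
t: 4.95
tcp_pos: [0.5267, 0.0608, 0.2377]
tool_rot: [0.99, 0.139, 0.001, 0.0]
force: [-3.5, -0.6, 13.0]
finger_gap: 0.001
gripper_force: 6.8
```

```bash
python3 -m jog '{"linear":[[-0.8,2.9,0],[-0.8,2.9,0],[-0.8,2.9,0],[0,0,0]],"turn":[0,0,0,0]}'
python3 -m jog '{"linear":[[-0.8,2.9,0],[0,0,0]],"turn":[0,0]}'
python3 - <<'E'
from h import *
save('top','top2.png')
t=cv2.imread('pics/top2.png');cv2.imwrite('pics/c3.png',cv2.resize(t[140:300,220:460],(800,533),interpolation=cv2.INTER_CUBIC))
E
```

```text
t: 5.45
tcp_pos: [0.5246, 0.0686, 0.2377]
tool_rot: [0.99, 0.139, 0.001, 0.001]
force: [-3.9, -5.3, 13.1]
finger_gap: -0.004
gripper_force: 7.0
t: 5.7
tcp_pos: [0.5238, 0.0713, 0.2377]
tool_rot: [0.99, 0.139, 0.001, 0.001]
force: [-2.9, -5.0, 13.9]
finger_gap: 0.001
gripper_force: 7.1
```

View pics/c3.png

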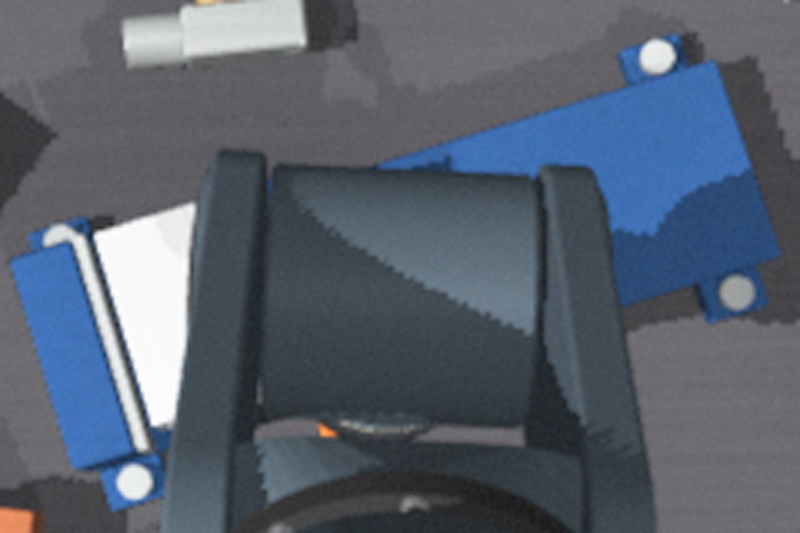

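The tube has been pushed close to the fixed jaw. I'll creep forward until the force rises.

```bash
python3 -m jog '{"linear":[[-0.5,1.9,0],[0,0,0]],"turn":[0,0]}'|grep -E 'tcp|^force'
python3 -m jog '{"linear":[[-0.5,1.9,0],[0,0,0]],"turn":[0,0]}'|grep -E 'tcp|^force'
```

```text
tcp_pos: [0.5233, 0.0731, 0.2377]
force: [-3.1, -7.0, 13.1]
tcp_pos: [0.5228, 0.075, 0.2376]
force: [-3.4, -6.5, 13.2]
```

```bash
python3 -m jog '{"linear":[[-0.5,1.9,0],[0,0,0]],"turn":[0,0]}'|grep -E 'tcp|^force'
python3 -m jog '{"linear":[[-0.5,1.9,0],[0,0,0]],"turn":[0,0]}'|grep -E 'tcp|^force'
```

```text
tcp_pos: [0.5224, 0.0767, 0.2377]
force: [-4.3, -7.1, 12.4]
tcp_pos: [0.5221, 0.078, 0.2377]
force: [-3.3, -9.8, 12.7]
```

```bash
python3 -m jog '{"linear":[[-0.4,1.4,0],[0,0,0]],"turn":[0,0]}'|grep -E 'tcp|^force'
python3 - <<'E'
from h import *
save('top','top3.png');save('side','side3.png');save('wrist','w3.png')
t=cv2.imread('pics/top3.png');s=cv2.imread('pics/side3.png');w=cv2.imread('pics/w3.png')
o=np.zeros((600,800,3),np.uint8)
o[:360,:400]=cv2.resize(t[190:280,225:325],(400,360),interpolation=cv2.INTER_CUBIC)
o[:360,400:]=cv2.resize(s[205:305,240:350],(400,360),interpolation=cv2.INTER_CUBIC)
o[360:,:320]=cv2.resize(w,(320,240))
cv2.imwrite('pics/c4.png',o)
E
```

```text
tcp_pos: [0.5218, 0.0788, 0.2377]
force: [-2.4, -12.2, 12.7]
```

View pics/c4.png

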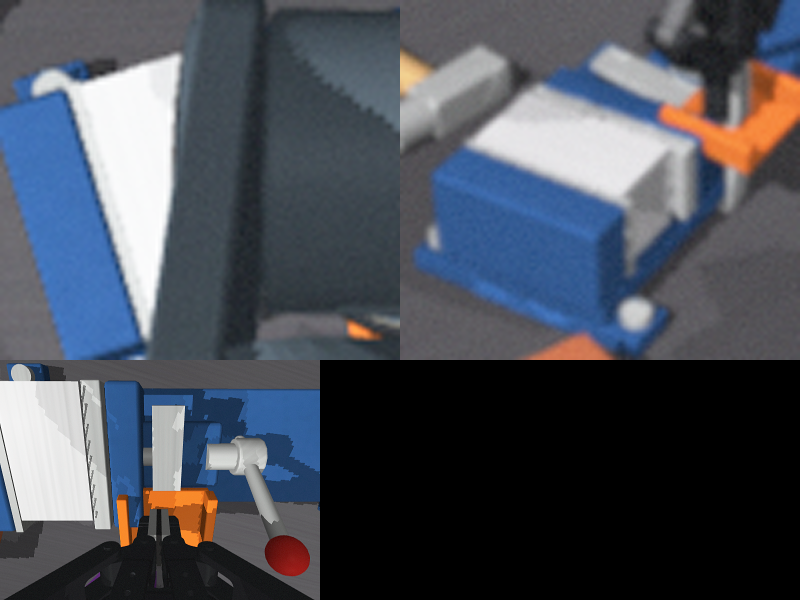

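The composite shows the tube seated between the fixed jaw and the face, with the fingers in the trough and the handle still on its near side. I'll release the paddle and rise.

```bash
python3 -m jog '{"linear":[[0,0,-0],[0,0,-0],[0,0,6],[0,0,8],[0,0,10],[0,0,20],[0,0,30],[0,0,0],[0,0,0]],"turn":[0,0,0,0,0,0,0,0,0]}'|grep -E '^t:|tcp|^force'
python3 - <<'E'
from h import *
save('wrist','w4.png');s=sense();print(s['tcp_pos'])
E
```

```text
t: 8.28
tcp_pos: [0.5209, 0.0814, 0.3093]
force: [1.1, -0.5, -0.5]
[0.52077672 0.08137531 0.30891791]
```

View pics/w4.png

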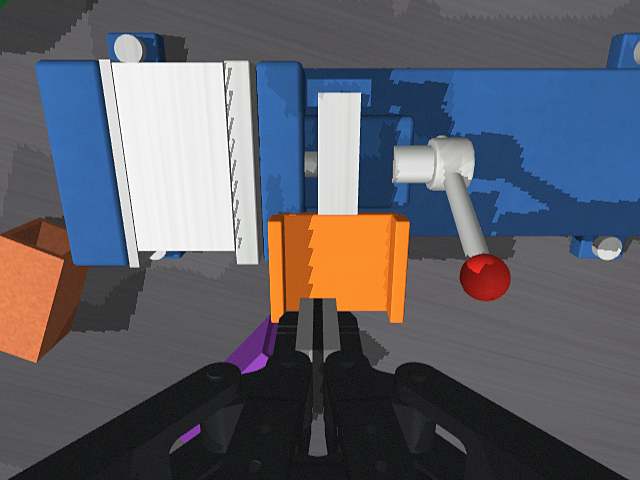

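The tube is clamped lightly between the jaws. The paddle is up, with corners at (270,215), (410,215), (271,321) and (405,322); the ball is at (485,277) and the hub boss at (452,162).

```bash
python3 - <<'E'
from h import *
w=ld('w4.png');t=ld('top1.png')
a=np.radians(15.85);y=np.array([-np.sin(a),np.cos(a),0]);x=np.array([np.cos(a),np.sin(a),0])
c=np.mean([onz(*w,p,.088) for p in[(270,215),(410,215),(271,321),(405,322)]],0)
c0=np.array([.5434,.0024,.088]);d=c-c0;print('paddle',c,'travel',x@d,y@d)
b=onz(*w,(485,277),.1156);h1=b+.0397*x;h2=c+.049*x-.060*y
print('ball',b,'hub',h1,h2)
h=(h1+h2)/2;h[2]=0;s=sense()['tcp_pos']
for f in(-.092,.012):
    g=h+f*x;print(f,g,(g-s)*1000,'dz',(.261-s[2])*1000)
for n,p in(('tin',(510,198)),('purple',(318,340))):print(n,onz(*t,p,.05))
E
```

```text
paddle [0.52465613 0.07101704 0.088     ] travel 0.0007094419502685611 0.07112754407074981
ball [0.5495633 0.0154482 0.1156   ] hub [0.58775391 0.02629105 0.1156    ] [0.58818034 0.02668111 0.088     ]
-0.092 [0.49946496 0.00135906 0.        ] [ -21.31175519  -80.01625039 -308.91791493] dz -47.917914928724606
0.012 [0.59951088 0.02976352 0.        ] [  78.73416666  -51.61178736 -308.91791493] dz -47.917914928724606
tin [ 0.59862762 -0.20867751  0.05      ]
purple [0.3908875  0.09266229 0.05      ]
```

```bash
python3 -m jog '{"linear":[[-13,-25,0],[-8,-30,0],[0,-25,0],[0,0,-24],[0,0,-24],[0,0,0],[0,0,0]],"turn":[0,0,0,0,0,0,0]}'|grep -E '^t:|tcp|^force'
```

```text
t: 9.2
tcp_pos: [0.5003, 0.0013, 0.2616]
force: [0.1, 0.1, -0.2]
```

```bash
python3 -m jog '{"linear":[[9.6,2.75,0],[9.6,2.75,0],[9.6,2.75,0],[9.6,2.75,0],[9.6,2.75,0],[0,0,0]],"turn":[0,0,0,0,0,0]}'|grep -E '^t:|tcp|^force'
python3 -m jog '{"linear":[[9.6,2.75,0],[9.6,2.75,0],[9.6,2.75,0],[9.6,2.75,0],[0,0,0]],"turn":[0,0,0,0,0]}'|grep -E '^t:|tcp|^force'
```

```text
t: 9.95
tcp_pos: [0.547, 0.0155, 0.2617]
force: [-5.3, -0.4, 3.3]
t: 10.58
tcp_pos: [0.5845, 0.0257, 0.2608]
force: [-6.6, -5.0, 2.7]
```

Continue to the stop, watching the force.

```bash
python3 -m jog '{"linear":[[4.8,1.4,0],[4.8,1.4,0],[0,0,0]],"turn":[0,0,0]}'|grep -E '^t:|tcp|^force'
python3 -m jog '{"linear":[[2.9,0.8,0],[2.9,0.8,0],[0,0,0]],"turn":[0,0,0]}'|grep -E '^t:|tcp|^force'
```

```text
t: 10.95
tcp_pos: [0.5922, 0.028, 0.2596]
force: [-9.7, -7.2, 0.7]
t: 11.32
tcp_pos: [0.5967, 0.0295, 0.2594]
force: [-13.7, -8.7, 3.3]
```

```bash
python3 -m jog '{"linear":[[1.9,0.5,0],[1.9,0.5,0],[0,0,0]],"turn":[0,0,0]}'|grep -E '^t:|tcp|^force'
```

```text
t: 11.7
tcp_pos: [0.5983, 0.0299, 0.2592]
force: [-19.9, -11.2, 6.2]
```

The force is climbing with little motion, so the handle is at its stop. I'll back off, rise and check.

```bash
python3 -m jog '{"linear":[[-19,-5.5,0],[-29,-8,0],[-29,-8,20],[-20,-6,50],[0,0,30],[0,0,0],[0,0,0]],"turn":[0,0,0,0,0,0,0]}'|grep -E '^t:|tcp|^force'
python3 - <<'E'
from h import *
save('wrist','w5.png');save('side','side5.png')
s=cv2.imread('pics/side5.png');w=cv2.imread('pics/w5.png')
cv2.imwrite('pics/c5.png',np.hstack([cv2.resize(w[:,:],(440,330)),cv2.resize(s[160:305,240:400],(360,330))]))
E
```

```text
t: 12.58
tcp_pos: [0.5089, 0.004, 0.3613]
force: [-0.2, -0.4, -0.4]
```

View pics/c5.png

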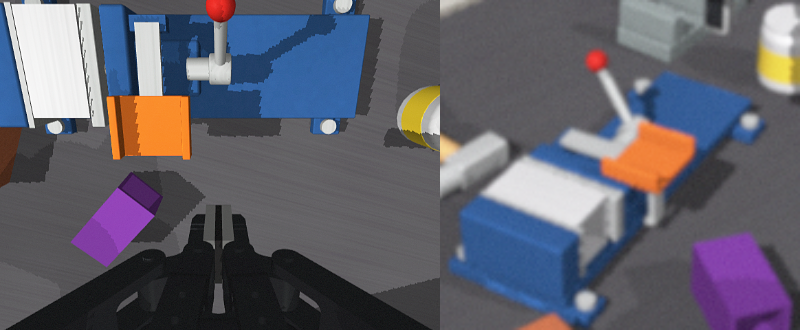

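The handle has gone over, with the ball at about (320,12) in the wrist image and (310,186) in the side image. I'll check the angle and whether the jaw slipped.

```bash
python3 - <<'E'
from h import *
k=640/440
w=ld('w5.png');s=ld('side5.png');a=np.radians(15.85);y=np.array([-np.sin(a),np.cos(a),0]);x=np.array([np.cos(a),np.sin(a),0])
im=cv2.imread('pics/side5.png');m=cv2.inRange(cv2.cvtColor(im,cv2.COLOR_BGR2HSV),(0,150,80),(6,255,255));m[:170]=0;m[205:]=0;m[:,:290]=0;m[:,330:]=0
p=np.argwhere(m)[:,::-1].mean(0);print(p)
b=tri([w+((320,10),),s+(p,)]);h=np.array([.5870,.0263,.052]);d=b-h
print(b,x@d,y@d,d[2],'angle',np.degrees(np.arctan2(x@d,d[2])))
c=np.mean([onz(*w,(u*k,v*k),.088) for u,v in((107,97),(190,97),(113,159),(189,157))],0);print('paddle',c,'along',y@(c-[.5247,.0710,.088]))
E
```

```text
[309.03333333 186.06666667]
[0.6255039  0.03661275 0.11596236] 0.03985660097088994 -0.0005955216128622186 0.06396235902927103 angle 31.928101496853156
paddle [0.52376135 0.06859447 0.088     ] along -0.002057712237577283
```

```bash
python3 -c "
from station import *
print(sign_off())"
```

```text
the job is handed in; nothing more can be done
None
```

I clamped the tube and handed the job in at about 13 s: the jaw slid about 71 mm up to the tube, the paddle is up, the handle measured 32° on its far side (its stop), and the hand is clear; face force and jaw reading couldn't be read directly, and no verdict came back.

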